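# Close the sliding cover of the laser weld chamber

## Robot

A 6-joint arm with a two-finger parallel gripper is mounted at the origin on the work surface. World frame = base frame: x ahead of the robot, y to its left, z up, the work surface at z = 0. Lengths are in m, angles in rad, forces in N, time in s.
With the tool pointing down it reaches from about 0.25 to 0.775 m from the base axis. Payload 4 kg.
Tool frame: the origin (TCP) lies midway between the tips of the shut fingers; the grasp point (between the pads) lies 19 mm behind it (manip.grip_point_offset is the distance from the TCP to the grasp point, in m); y points along the fingers, z is the direction in which the jaws open and shut, and the axes are right-handed (so a half turn about y gives the same grasp; the last joint's range is limited). The gripper opens to 85 mm and grips with 20 to 120 N. Pads are 22 mm wide; open, the fingers measure 114 mm over their backs; the gripper's body (76 mm by 85 mm) begins 54 mm behind the grasp point. The pads swing forward as they close: fully open they stand 13 mm farther back than shut.
Start: joints at [1.009, 0.087, 1.371, -0, 1.684, -0.103], TCP at [0.244, 0.493, 0.231] pointing down, gripper open.
Joint ranges: [-3.1, 3.1], [-0.76, 2.03], [0.27, 2.55], [-1.08, 4.22], [0.17, 2.65], [-2.57, 2.57]. Speed limits (rad/s): [2.79, 2.79, 3.14, 3.14, 3.14, 3.14].

## Interface

Orientations are given as a rotation vector (axis times angle).
In Python, from bench import manip gives the robot as it stands. The module is installed in compiled form; this text tells all that it offers.
- The arm moves only by the tool step_arm, never from a script. Its argument "increments" is a list of rows, each an object with "rotation": the turn, a rotation vector about the tool's x, y, z scaled (see below), a list of three; "offset": the shift along the tool's x, y, z scaled (see below), a list of three; "hand": the closure, from 0 (fully open) to 1 (shut). A call has 1 to 20 rows; each row is the pose to reach, as a shift and turn from the pose commanded when the call began, along the tool's axes at that moment; what a row does not reach only later rows make up. The controller multiplies each number of a shift by 250 mm and each number of a turn by 0.5 rad. A row lasts 1/8 s, in which the tool goes at most 62.5 mm and 10.7 degrees, less where a joint would pass 70% of its speed; a pose out of reach is approached as far as the arm can. A call with a number of a shift or a turn outside -1 to 1 is refused whole. A call with a gripper value outside its range is refused whole. The fingers move at their own pace and stop on an object; "squeeze" is the grip in N (left out, the last holds). Time passes only in rows, so rows that repeat a pose let the fingers close. It gives the time, the measured TCP pose, the force and the opening at its end, in the units of the state.
- manip.get_obs(): the state, without advancing time (a new reading comes with each control period).
- manip.get_image(name): name is "scene" or "side" or "wrist"; returns the picture (420x560x3 uint8, red, green, blue); there is no depth.
- manip.camera_params(name): a dict with "camera_matrix" (3x3 intrinsics, pixels), "world_to_cam" (4x4, takes a point from world to camera coordinates). Camera axes: x right, y up, looking along -z (the intrinsics and any distortion apply to the point x, -y, -z); pixel columns grow to the right and rows downward; lengths in m; the calibration is good to about 2 mm. A picture is of the moment at which its call begins: read the wrist's pose just before it. camera_params takes no time and is no camera call; for the wrist camera it gives the pose at the moment of the call.
- manip.close_job(): hands the job in, once; it reports no verdict.
The state is a dict: "t": time; "joints": joint angles; "joint_velocities": joint speeds; "joint_torque": joint torques, N m; "position": TCP position; "orientation": TCP orientation; "contact_force": force on the tool from outside, world axes, zero at the start; "wrist_torque": the same for the moment, N m; "gripper_width": finger opening in m.
Only numpy, scipy, OpenCV 4.12 (cv2) and the standard library are available. Lean on these libraries where they do the work, as an engineer would, in place of code of your own. Each camera call takes 0.05 s, during which the arm holds its last target. There are 200 camera calls.

## Task

The weld chamber on the bench is standing open: work its sliding cover shut towards you until both ends are fully home against the front wall, then swing the retaining bar at each end in behind its post, right round to its stop. The track is gummed up, so bring the cover along a little at a time by its two posts, left and right by turns, and never force it when it binds. Leave the other things on the bench and on the hood where they are.

Things in the scene. Friction and masses are not known exactly. Their poses are not given: they have to be found in the camera images.
- chamber: weld chamber, blue steel box fixed to the bench, 300 mm (x) by 400 mm (y), 135 mm high. Origin: centre of its underside; z up; its front (-x) faces the robot. Rails run along its left (+y) and right (-y) edges: tops 122 mm above the origin, at |y| = 165 to 200 mm. Inside of the front wall, the cover's stop: x = -136 mm, wall top 118 mm high.
- hood_edge (a point): middle of the front edge of the chamber's flat hood, under which the open cover is parked; the point is on the hood's top face, 135 mm above the chamber's underside, x = 28 mm in the chamber. The hood reaches 122 mm back from it. The tin and the insert lie loose on it (up to 26 mm tall). The posts keep at least 65 mm in front of this edge
- cover: sliding cover, aluminium frame with green window, 180 mm (x) by 344 mm (y), about 0.65 kg, running in the rails along the chamber's x; shuts towards -x. Origin: at its middle, 104 mm above the chamber's underside; its top face is 9 mm above its origin. Starts 45 to 65 mm open. Pushing on it with more than 25 N is forcing it.
- left_post (a point): left post: one of two upright pins in slippery white nylon sleeves by which the cover is moved, 16 mm across, 32 mm tall above the cover's top face, at x = -65, y = +135 mm in the cover. The point is on its axis, 17 mm above the cover's top face. Pushing one post also turns the cover: it moves at 3 to 9 N, and binds when this post is 3 to 6 mm ahead of the other
- right_post (a point): right post, the same at y = -135 mm in the cover. The cover binds at 0.01 to 0.022 rad askew in the chamber, sooner where weld spatter, unseen, sits in a rail. Once bound it goes no farther by the leading post, however hard it is pushed; a push at the other, lagging post frees it, and takes more force the harder it was wedged
- left_home (a point): where the point left_post stands when the cover's left end is fully home: x = -111, y = +135, z = 130 mm in the chamber; its axes are the chamber's
- right_home (a point): the same for right_post, y = -135 mm in the chamber
- left_bar (a joint): angle of the left retaining bar, flat steel 14 mm wide, 6 mm thick (126 to 132 mm above the chamber's underside), reaching 84 mm from its upright pivot on the left rail. 0: points along the rail to the chamber's +x, clear of the cover; grows as it swings inwards; 1.57: at its stop, pointing to the other rail. Starts between -0.45 (pointing out) and 0.05. Stays where it is left
- right_bar (a joint): the same for the right bar, mirrored; it too grows as it swings inwards. At its stop a bar lies 3 mm behind (+x of) its post if the cover is home; if not, the post is in its way
- left_pivot (a point): pivot of the left bar, x = -93, y = +186 mm in the chamber, on the bar's underside
- right_pivot (a point): pivot of the right bar, y = -186 mm in the chamber
- left_peg (a point): thumb peg of the left bar, for swinging it (about 2.5 N): upright steel pin 12 mm across, 24 mm tall above the bar's top, 45 mm from the pivot. The point is on its axis, 12 mm above the bar's top
- right_peg (a point): thumb peg of the right bar, the same
- wire_tin: bystander, leave alone: flat filler-wire tin 45 x 75 x 14 mm on the hood. Origin: centre of its underside
- insert: bystander, leave alone: stepped steel mould insert 45 x 50 x 26 mm on the hood. Origin: centre of its underside
- driver: bystander, leave alone: screwdriver, 200 mm long along its x. Origin: centre of its underside
- spanner: bystander, leave alone: spanner, 180 mm long along its x. Origin: centre of its underside
- file: bystander, leave alone: file with wooden handle, 240 mm long along its x. Origin: centre of its underside
- oil_bottle: bystander, leave alone: white oil bottle 48 mm across, 130 mm tall. Origin: centre of its underside
- jar: bystander, leave alone: glass jar 60 mm across, 70 mm tall. Origin: centre of its underside
- loupe: bystander, leave alone: black eye loupe 38 mm across, 38 mm tall. Origin: centre of its underside

How it is judged:
On the way, in this order (a step that is already met when the one before it is completed fails the run):
1. the cover is home at both ends (x of left_post in the frame of left_home below 0.0025 m and x of right_post in the frame of right_home below 0.0025 m), for 0.2 s.
2. both retaining bars are swung in behind the posts (value of joint each of left_bar, right_bar above 1.45 rad), for 0.2 s.
At the end, for the whole second after the job is handed in: both posts within 2.5 mm of their home places along the track, both retaining bars swung in beyond 1.45 rad (stop at 1.57), the cover at rest (all of step 1 and all of step 2 and linear speed of cover below 0.01 m/s); the robot touches nothing.
It fails at once if the cover is forced (pushed with more than 25 N) (contact force between any of the fingers, the arm and cover above 25 N).
It fails at once if another thing on the bench or on the hood is moved more than 30 mm (distance of any of wire_tin, insert, driver, spanner, file, oil_bottle, jar, loupe from where it was at the start of the episode above 0.03 m).
It also fails if it takes over 72 s, if anything falls off the work surface, if the arm or the gripper's body presses on something with over 40 N, if the wrist force passes 120 N, or if a joint passes its speed limit or range.

## Working session

There is one attempt and no reset: what is moved stays moved. The work goes in short steps, Python scripts to look and compute and a tool call to move; the robot and the scene stay as the last step left them, time stands still between calls to the robot, and variables do not carry over. Pictures are saved under pics/ and viewed, about 8 in all and at most 12, crops included, and the job is handed in when it is done.

Besides the shell and the picture viewer there is one more tool, called as name(argument=value, ...) on one line, values as JSON. step_arm: Moves the arm, as the interface text tells. Its arguments: {"type":"object","properties":{"increments":{"type":"array"},"squeeze":{"type":"number"}},"required":["increments"]}

```bash
mkdir -p pics; python3 - <<'E'
from bench import manip
import cv2, numpy as np
o=manip.get_obs(); print(o)
a=[]
for n in ("scene","side"):
    im=manip.get_image(n); np.save(n+".npy",im); cv2.imwrite(f"pics/{n}0.png",im[:,:,::-1])
    p=manip.camera_params(n); print(n,p)
    np.savez(n+"_cam.npz",K=p["camera_matrix"],W=p["world_to_cam"])
    print({k:v for k,v in p.items() if k not in("camera_matrix","world_to_cam")})
E
```

```text
{'t': 0.0, 'joints': array([ 1.00889285e+00,  8.79873529e-02,  1.37227803e+00,  7.48976255e-06,
        1.68357892e+00, -1.03112776e-01]), 'joint_velocities': array([-1.32384649e-03,  1.30200310e-03, -2.42550392e-04, -3.52044901e-05,
       -1.40480026e-03,  1.31129912e-03]), 'joint_torque': array([-2.50534147e-03, -3.51868308e+01, -3.13269103e+01, -2.97291426e-04,
        1.08161484e-02, -1.27795758e-05]), 'position': array([0.24331835, 0.49269848, 0.23010937]), 'orientation': array([-1.54282604,  0.36045227, -0.35927796]), 'contact_force': array([ 0.37402124,  0.04014958, -0.19445658]), 'wrist_torque': array([-0.02133988,  0.01158707, -0.01286529]), 'gripper_width': 0.08546335305793538}
scene {'camera_matrix': array([[418.23133579,   0.        , 272.35961059],
       [  0.        , 418.23133579, 210.12508115],
       [  0.        ,   0.        ,   1.        ]]), 'world_to_cam': array([[ 0.31691215,  0.94840072, -0.01013686, -0.1796832 ],
       [-0.70771511,  0.24357437,  0.66318236,  0.35603871],
       [ 0.63143171, -0.20299654,  0.7483892 , -1.5221684 ],
       [ 0.        ,  0.        ,  0.        ,  1.        ]])}
{}
side {'camera_matrix': array([[404.74636902,   0.        , 278.51468132],
       [  0.        , 404.74636902, 215.65116435],
       [  0.        ,   0.        ,   1.        ]]), 'world_to_cam': array([[ 0.97325359, -0.22951226, -0.01007831, -0.58882397],
       [ 0.16215025,  0.65520277,  0.73784594, -0.18950602],
       [-0.16274135, -0.71974541,  0.67489392, -1.10110814],
       [ 0.        ,  0.        ,  0.        ,  1.        ]])}
{}
```

View pics/scene0.png

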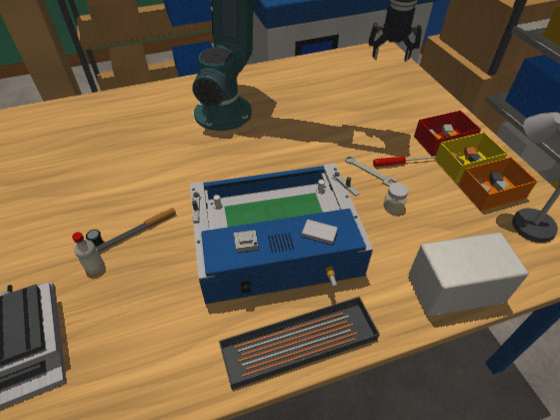

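View pics/side0.png

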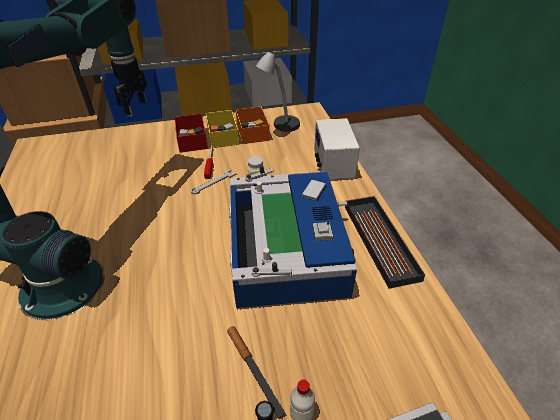

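The scene view shows the chamber at about (190–370, 165–295), with the posts near (217,203) and (321,187). In the side view it is at about (230–357, 170–305), with the posts near (258,188) and (267,255). I'll zoom in on both.

```bash
python3 - <<'E'
import cv2, numpy as np
a=np.load("scene.npy")[155:300,180:375,::-1]; b=np.load("side.npy")[165:310,222:362,::-1]
cv2.imwrite("pics/c1.png",cv2.resize(a,None,fx=4,fy=4,interpolation=cv2.INTER_CUBIC))
cv2.imwrite("pics/c2.png",cv2.resize(b,None,fx=4,fy=4,interpolation=cv2.INTER_CUBIC))
E
```

```text
(no output)
```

View pics/c1.png

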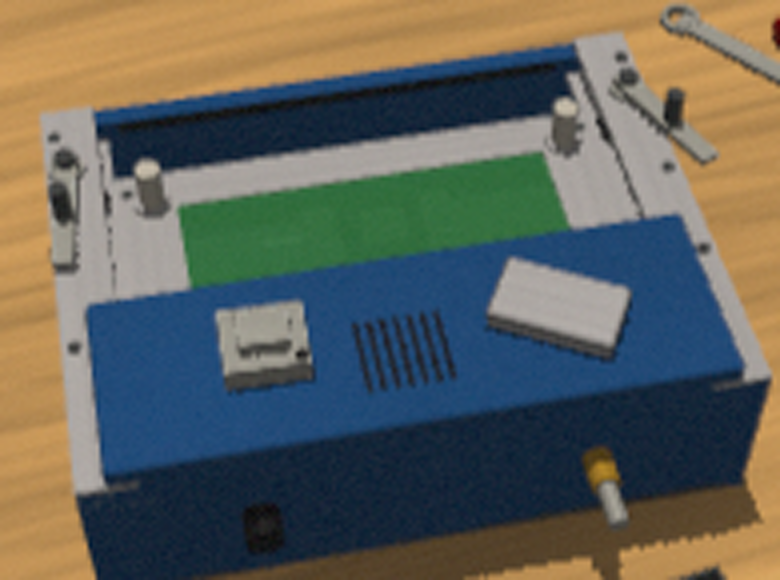

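View pics/c2.png

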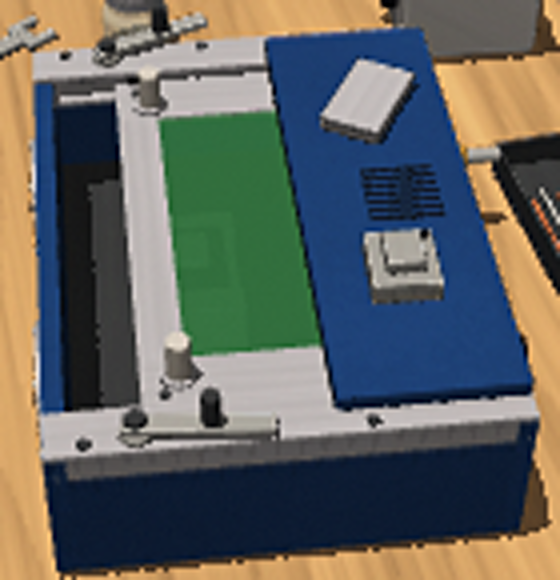

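The crops are clear. Scene crop: right post top at (148,167), left post top at (565,104), right peg top at (63,190), left peg top at (675,95). I'll fit the chamber pose from the rail corners and ray-cast the rest.

```bash
cat > h.py <<'E'
import numpy as np, cv2
from scipy.optimize import least_squares
from scipy.spatial.transform import Rotation as R
C={n:np.load(n+"_cam.npz") for n in("scene","side")}
def proj(n,P,K=None,W=None):
    K=C[n]["K"] if K is None else K; W=C[n]["W"] if W is None else W
    c=(W[:3,:3]@np.atleast_2d(P).T).T+W[:3,3]; q=np.c_[c[:,0],-c[:,1],-c[:,2]]@K.T
    return q[:,:2]/q[:,2:]
def ray(n,uv,z,K=None,W=None):
    K=C[n]["K"] if K is None else K; W=C[n]["W"] if W is None else W
    d=np.linalg.inv(K)@[*uv,1]; d=W[:3,:3].T@(d*[1,-1,-1]); o=-W[:3,:3].T@W[:3,3]
    return o+d*(z-o[2])/d[2]
off={"scene":(180,155),"side":(222,165)}
def px(n,u): return (np.array(u)+.5)/4-.5+off[n]
def c2w(p,P): # chamber to world
    P=np.atleast_2d(P); c,s=np.cos(p[2]),np.sin(p[2])
    return np.c_[p[0]+c*P[:,0]-s*P[:,1],p[1]+s*P[:,0]+c*P[:,1],P[:,2]]
E
python3 - <<'E'
from h import *
M=[("scene",(42,115),(-.15,-.2,.122)),("scene",(80,492),(.15,-.2,.122)),("scene",(622,35),(-.15,.2,.122)),("scene",(768,378),(.15,.2,.122)),
("side",(42,440),(-.15,-.2,.122)),("side",(35,57),(-.15,.2,.122)),("side",(537,403),(.15,-.2,.122)),("side",(60,572),(-.15,-.2,0))]
r=lambda p:np.concatenate([proj(n,c2w(p,P))[0]-px(n,u) for n,u,P in M])
s=least_squares(r,[.6,0,0]); p=s.x; print(p,np.round(r(p).reshape(-1,2),1)); np.save("ch.npy",p)
def tc(w): 
    d=w[:2]-p[:2];c,s=np.cos(p[2]),np.sin(p[2]); return np.round([c*d[0]+s*d[1],-s*d[0]+c*d[1]],4)
for nm,z,A in [("Lpost",.145,{"scene":(565,104),"side":(149,74)}),("Rpost",.145,{"scene":(148,167),"side":(177,341)}),
 ("Lpeg",.156,{"scene":(675,93)}),("Rpeg",.156,{"scene":(62,187),"side":(209,394)}),("Lpiv",.138,{"scene":(628,75)}),("Rpiv",.138,{"scene":(65,157),"side":(135,417)}),("Ltip",.132,{"scene":(708,157),"side":(205,20)}),("Rtip",.132,{"scene":(64,264),"side":(277,428)}),
 ("tin",.149,{"scene":(560,285)}),("ins",.161,{"scene":(263,328)})]:
    for n,u in A.items(): w=ray(n,px(n,u),z); print(nm,n,w.round(4),tc(w))
for nm in [(-.111,.135,.130),(-.111,-.135,.13),(-.093,.186,.126),(-.093,-.186,.126)]: print(c2w(p,nm).round(4))
E
```

```text
[ 0.62510913 -0.00822013 -0.13330198] [[ 1.1 -0.8]
 [-0.  -0.2]
 [ 1.5 -1. ]
 [ 2.7 -0.6]
 [ 0.1  3.9]
 [ 0.1 -1.9]
 [ 1.   2.7]
 [-0.2  0.9]]
Lpost scene [0.5765 0.13   0.145 ] [-0.0666  0.1305]
Lpost side [0.5776 0.129  0.145 ] [-0.0653  0.1297]
Rpost scene [ 0.5433 -0.1371  0.145 ] [-0.0639 -0.1386]
Rpost side [ 0.5424 -0.1365  0.145 ] [-0.0649 -0.1381]
Lpeg scene [0.6002 0.1949 0.156 ] [-0.0517  0.198 ]
Rpeg scene [ 0.5532 -0.1918  0.156 ] [-0.0469 -0.1915]
Rpeg side [ 0.5502 -0.1921  0.156 ] [-0.0498 -0.1922]
Lpiv scene [0.5584 0.1831 0.138 ] [-0.0915  0.1808]
Rpiv scene [ 0.5109 -0.184   0.138 ] [-0.0898 -0.1894]
Rpiv side [ 0.5068 -0.1839  0.138 ] [-0.0939 -0.1898]
Ltip scene [0.6384 0.2031 0.132 ] [-0.0149  0.2112]
Ltip side [0.636 0.202 0.132] [-0.0172  0.2098]
Rtip scene [ 0.5929 -0.2022  0.132 ] [-0.0061 -0.1966]
Rtip side [ 0.5876 -0.2072  0.132 ] [-0.0107 -0.2022]
tin scene [0.7175 0.067  0.149 ] [0.0815 0.0869]
ins scene [ 0.7011 -0.1069  0.161 ] [ 0.0884 -0.0877]
[[0.533  0.1403 0.13  ]]
[[ 0.4972 -0.1273  0.13  ]]
[[0.5577 0.1885 0.126 ]]
[[ 0.5082 -0.1802  0.126 ]]
```

Both views agree within about 2 mm. The pivots and posts show the chamber centre about 4 mm further to -y than the corner fit, so I'll correct for that and plan the approach. The plan is to push each post from behind with shut fingers, jaw axis along the chamber's y.

```bash
cat >> h.py <<'E'
CH=np.array([.6246,-.0122,-.130])
def w2c(w,p=CH):
    d=np.asarray(w)[:2]-p[:2];c,s=np.cos(p[2]),np.sin(p[2]); return np.array([c*d[0]+s*d[1],-s*d[0]+c*d[1],w[2]])
def tool(jaw): # jaw: world yaw of tool z; tool y down
    z=np.array([np.cos(jaw),np.sin(jaw),0]); y=np.array([0,0,-1.]); return np.c_[np.cross(y,z),y,z]
def plan(o,P,jaw,base=None):
    Rm=R.from_rotvec(o["orientation"]).as_matrix() if base is None else base[1]
    p0=o["position"] if base is None else base[0]
    w=c2w(CH,P)[0]; rv=R.from_matrix(Rm.T@tool(jaw)).as_rotvec()
    return (Rm.T@(w-p0)/.25).round(3),(rv/.5).round(3),w.round(4)
E
python3 - <<'E'
from bench import manip
from h import *
o=manip.get_obs(); Rm=R.from_rotvec(o["orientation"]).as_matrix(); print(Rm.round(3))
print(w2c(o["position"]))
for j in (CH[2]+np.pi/2,CH[2]-np.pi/2):
  for P in [(-.035,.135,.231),(-.035,.135,.128)]: print(plan(o,P,j))
E
```

```text
[[ 0.897 -0.001  0.443]
 [-0.443 -0.002  0.897]
 [-0.    -1.    -0.002]]
[-0.44351041  0.45124958  0.23023492]
(array([ 1.955, -0.002, -0.67 ]), array([ 0.004, -0.658, -0.001]), array([0.6074, 0.1262, 0.231 ]))
(array([ 1.955,  0.41 , -0.669]), array([ 0.004, -0.658, -0.001]), array([0.6074, 0.1262, 0.128 ]))
(array([ 1.955, -0.002, -0.67 ]), array([2.000e-03, 5.626e+00, 6.000e-03]), array([0.6074, 0.1262, 0.231 ]))
(array([ 1.955,  0.41 , -0.669]), array([2.000e-03, 5.626e+00, 6.000e-03]), array([0.6074, 0.1262, 0.128 ]))
```

step_arm(increments=[{"rotation": [0, -0.3, 0], "offset": [0.25, 0, -0.1], "hand": 1}, {"rotation": [0, -0.66, 0], "offset": [0.5, 0, -0.2], "hand": 1}, {"rotation": [0, -0.66, 0], "offset": [0.75, 0, -0.3], "hand": 1}, {"rotation": [0, -0.66, 0], "offset": [1, 0, -0.34], "hand": 1}, {"rotation": [0, -0.66, 0], "offset": [1, 0, -0.34], "hand": 1}], squeeze=30)

```text
t: 0.72
position: [0.432, 0.3037, 0.2306]
orientation: [-1.569, 0.105, -0.104]
contact_force: [0.1, 0.1, -0.1]
gripper_width: -0.0001
```

```bash
python3 - <<'E'
from bench import manip
from h import *
o=manip.get_obs(); print(o["t"],w2c(o["position"]),o["contact_force"])
for P in [(-.035,.135,.231),(-.035,.135,.128)]: print(plan(o,P,CH[2]+np.pi/2))
E
```

```text
0.725 [-0.23191483  0.28823055  0.23058426] [ 0.14382548  0.11561923 -0.14531635]
(array([ 0.79 , -0.001, -0.61 ]), array([ 0.002, -0.006, -0.001]), array([0.6074, 0.1262, 0.231 ]))
(array([ 0.79 ,  0.411, -0.61 ]), array([ 0.002, -0.006, -0.001]), array([0.6074, 0.1262, 0.128 ]))
```

step_arm(increments=[{"rotation": [0, 0, 0], "offset": [0.2, 0, -0.15], "hand": 1}, {"rotation": [0, 0, 0], "offset": [0.4, 0, -0.3], "hand": 1}, {"rotation": [0, 0, 0], "offset": [0.6, 0, -0.45], "hand": 1}, {"rotation": [0, 0, 0], "offset": [0.79, 0, -0.61], "hand": 1}, {"rotation": [0, 0, 0], "offset": [0.79, 0.2, -0.61], "hand": 1}, {"rotation": [0, 0, 0], "offset": [0.79, 0.41, -0.61], "hand": 1}, {"rotation": [0, 0, 0], "offset": [0.79, 0.41, -0.61], "hand": 1}])

```text
t: 1.6
position: [0.6021, 0.1297, 0.122]
orientation: [-1.571, 0.112, -0.09]
contact_force: [-0.4, 0.1, 0.7]
gripper_width: 0.0001
```

```bash
python3 - <<'E'
from bench import manip
from h import *
o=manip.get_obs(); print(o["t"],w2c(o["position"]),o["contact_force"])
im=manip.get_image("side")[165:310,222:362,::-1]; im2=manip.get_image("scene")[155:300,180:375,::-1]
v=np.hstack([cv2.resize(i,None,fx=2.35,fy=2.35*1.6 if 0 else 2.35,interpolation=cv2.INTER_CUBIC) for i in (im,im2)])
cv2.imwrite("pics/a1.png",v)
E
```

```text
1.6 [-0.04073531  0.13773257  0.12201137] [-0.36376077  0.09926736  0.66881709]
```

View pics/a1.png

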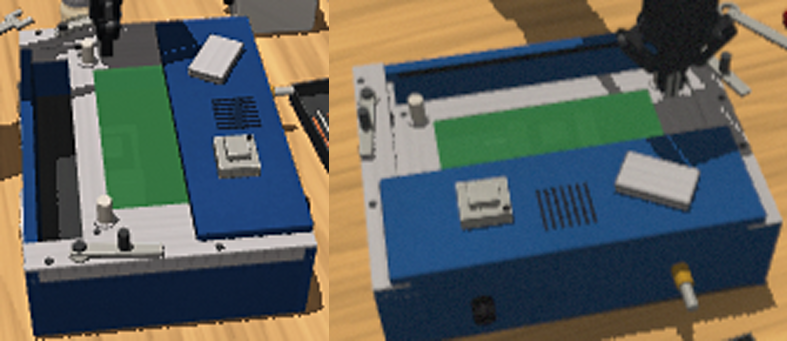

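Fingers are just behind the left post, and nothing has been touched. I'll ease forward to find contact.

step_arm(increments=[{"rotation": [0, 0, 0], "offset": [0, 0, 0], "hand": 1}, {"rotation": [0, 0, 0], "offset": [-0.016, 0, 0], "hand": 1}, {"rotation": [0, 0, 0], "offset": [-0.032, 0, 0], "hand": 1}, {"rotation": [0, 0, 0], "offset": [-0.04, 0, 0], "hand": 1}])

```text
t: 2.2
position: [0.5964, 0.131, 0.1295]
orientation: [-1.568, 0.1, -0.102]
contact_force: [3.1, -0.5, 2.3]
gripper_width: 0.0
```

```bash
cat > s.py <<'E'
from bench import manip
from h import *
o=manip.get_obs(); c,s=np.cos(CH[2]),np.sin(CH[2]); f=o["contact_force"]
print(round(o["t"],2),"chamber mm",(w2c(o["position"])*1000).round(2),"F",np.round([c*f[0]+s*f[1],-s*f[0]+c*f[1],f[2]],2))
print(R.from_matrix(R.from_rotvec(o["orientation"]).as_matrix().T@tool(CH[2]+np.pi/2)).as_rotvec().round(4))
E
python3 s.py
```

```text
2.2 chamber mm [-46.54 138.35 129.47] F [ 3.13 -0.09  2.29]
[-0.0003  0.0014  0.0012]
```

step_arm(increments=[{"rotation": [0, 0, 0], "offset": [-0.004, 0, 0], "hand": 1}, {"rotation": [0, 0, 0], "offset": [-0.008, 0, 0], "hand": 1}, {"rotation": [0, 0, 0], "offset": [-0.008, 0, 0], "hand": 1}])

```text
t: 2.58
position: [0.5956, 0.131, 0.1295]
orientation: [-1.568, 0.099, -0.104]
contact_force: [4.5, -0.6, 1.8]
gripper_width: 0.0001
```

```bash
python3 s.py
```

```text
2.58 chamber mm [-47.34 138.21 129.5 ] F [ 4.53 -0.04  1.84]
[-0.0004  0.001   0.0029]
```

step_arm(increments=[{"rotation": [0, 0, 0], "offset": [-0.008, 0, 0], "hand": 1}, {"rotation": [0, 0, 0], "offset": [-0.016, 0, 0], "hand": 1}, {"rotation": [0, 0, 0], "offset": [-0.016, 0, 0], "hand": 1}])

```text
t: 2.95
position: [0.5916, 0.1311, 0.1295]
orientation: [-1.569, 0.099, -0.104]
contact_force: [5.4, -1.3, 1.9]
gripper_width: 0.0
```

```bash
python3 s.py
```

```text
2.95 chamber mm [-51.32 137.83 129.51] F [ 5.48 -0.58  1.9 ]
[0.0003 0.0008 0.003 ]
```

Left has moved about 4.8 mm at 5.5 N, and the arm is compliant, which helps. Now crossing to the right post.

step_arm(increments=[{"rotation": [0, 0, 0], "offset": [0.03, 0, 0], "hand": 1}, {"rotation": [0, 0, 0], "offset": [0.03, 0, -0.2], "hand": 1}, {"rotation": [0, 0, 0], "offset": [0.03, 0, -0.4], "hand": 1}, {"rotation": [0, 0, 0], "offset": [0.03, 0, -0.6], "hand": 1}, {"rotation": [0, 0, 0], "offset": [0.03, 0, -0.8], "hand": 1}, {"rotation": [0, 0, 0], "offset": [0.03, 0, -1], "hand": 1}, {"rotation": [0, 0, 0], "offset": [0.03, 0, -1], "hand": 1}, {"rotation": [0, 0, 0], "offset": [0.03, 0, -1], "hand": 1}])

```text
t: 3.95
position: [0.5652, -0.1167, 0.128]
orientation: [-1.567, 0.103, -0.1]
contact_force: [0.3, 0.2, 0.6]
gripper_width: -0.0002
```

```bash
python3 s.py
```

```text
3.95 chamber mm [ -45.32 -111.3   128.03] F [0.23 0.22 0.56]
[-0.0016  0.0008 -0.0025]
```

step_arm(increments=[{"rotation": [0, 0, 0], "offset": [0.012, 0, -0.05], "hand": 1}, {"rotation": [0, 0, 0], "offset": [0, 0, -0.05], "hand": 1}, {"rotation": [0, 0, 0], "offset": [-0.01, 0, -0.05], "hand": 1}, {"rotation": [0, 0, 0], "offset": [-0.02, 0, -0.05], "hand": 1}, {"rotation": [0, 0, 0], "offset": [-0.02, 0, -0.05], "hand": 1}])

```text
t: 4.58
position: [0.5597, -0.1283, 0.1291]
orientation: [-1.568, 0.099, -0.102]
contact_force: [1.8, 1.8, 0.4]
gripper_width: 0.0002
```

```bash
python3 s.py
```

```text
4.58 chamber mm [ -49.34 -123.49  129.05] F [1.58 2.06 0.44]
[-0.001   0.0018  0.0014]
```

Contact at the right is on the finger's corner, with a sideways force showing. I'll open the fingers slightly, to about a 10 mm gap, so the outer finger bears squarely on a post at y = ±125. One crossing is then exactly 250 mm.

step_arm(increments=[{"rotation": [0, 0, 0], "offset": [0.03, 0, -0.006], "hand": 0.88}, {"rotation": [0, 0, 0], "offset": [0.03, 0, -0.006], "hand": 0.88}, {"rotation": [0, 0, 0], "offset": [0.016, 0, -0.006], "hand": 0.88}, {"rotation": [0, 0, 0], "offset": [0.004, 0, -0.006], "hand": 0.88}, {"rotation": [0, 0, 0], "offset": [-0.004, 0, -0.006], "hand": 0.88}, {"rotation": [0, 0, 0], "offset": [-0.012, 0, -0.006], "hand": 0.88}, {"rotation": [0, 0, 0], "offset": [-0.012, 0, -0.006], "hand": 0.88}])

```text
t: 5.45
position: [0.5561, -0.13, 0.129]
orientation: [-1.568, 0.101, -0.102]
contact_force: [1.6, 0.3, -0.5]
gripper_width: 0.0105
```

```bash
python3 s.py
```

```text
5.45 chamber mm [ -52.63 -125.67  128.98] F [ 1.53  0.47 -0.47]
[-0.0002  0.0012  0.0005]
```

```bash
cat > posts.py <<'E'
from bench import manip
from h import *
# post tops: bright spots on the sleeves near the predicted place; print both views' x,y
import sys
def save(n,name,box,f):
    im=manip.get_image(n); x0,y0,x1,y1=box
    cv2.imwrite(name,cv2.resize(im[y0:y1,x0:x1,::-1],None,fx=f,fy=f,interpolation=cv2.INTER_CUBIC))
save("scene",sys.argv[1],(180,155,375,300),4)
E
python3 posts.py pics/b1.png
```

```text
(no output)
```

View pics/b1.png

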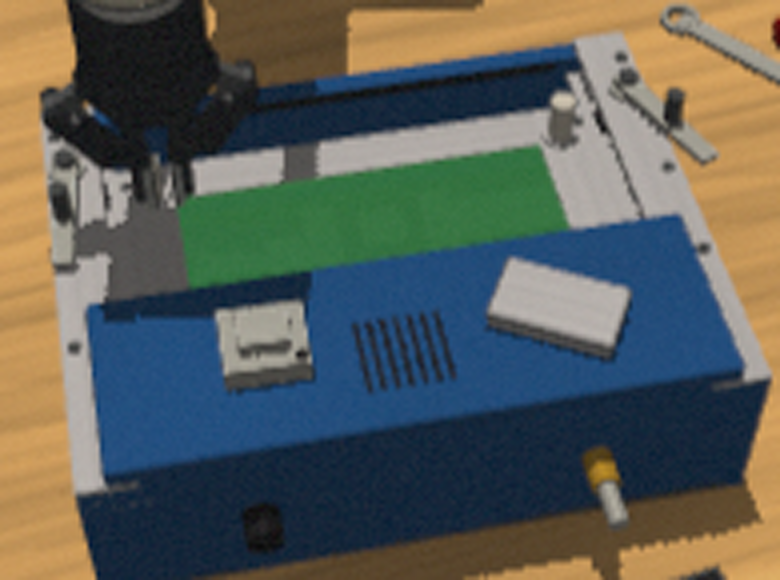

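```bash
cat > win.py <<'E'
from bench import manip
from h import *
# front edge of the green window -> line in chamber coords at z=.113, gives x at y=+-135 relative to start
def front(im,p=CH):
    h=cv2.cvtColor(im,cv2.COLOR_RGB2HSV); g=np.zeros(im.shape[:2]); m=cv2.inRange(h,(50,90,30),(80,255,255))
    r=im.astype(float); s=r[:,:,1]/(r.sum(2)+1)  # green fraction
    pts=[]
    for u in range(235,312):
        col=s[165:240,u]; k=np.argmax(np.diff(np.clip(col,.34,.5)))  # steepest
        d=np.diff(np.clip(col,.33,.5)); w=np.clip(d[max(k-2,0):k+3],0,None)
        v=165+.5+(np.arange(max(k-2,0),k+3)[:len(w)]*w).sum()/w.sum(); c=w2c(ray("scene",(u,v),.113),p); pts.append(c[:2])
    P=np.array(pts); 
    for _ in range(4):
        a=np.polyfit(P[:,1],P[:,0],1); e=np.abs(np.polyval(a,P[:,1])-P[:,0]); P=P[e<max(.002,1.5*np.median(e))]
    return a,len(P)
a0,n0=front(np.load("scene.npy")); im=manip.get_image("scene"); np.save("now.npy",im); a,n=front(im)
for A,nn in((a0,n0),(a,n)): print("skew",A[0].round(4),"xL %.1f xR %.1f mid %.1f"%(np.polyval(A,.135)*1e3,np.polyval(A,-.135)*1e3,A[1]*1e3),nn)
print("advance L %.1f R %.1f"%((np.polyval(a0,.135)-np.polyval(a,.135))*1e3,(np.polyval(a0,-.135)-np.polyval(a,-.135))*1e3))
E
python3 win.py
```

```text
skew -0.0017 xL -57.0 xR -56.5 mid -56.7 77
skew 0.0012 xL -63.0 xR -63.4 mid -63.2 77
advance L 6.1 R 6.9
```

The window-edge measurement shows the cover nearly square and advanced about 6–7 mm, so the pushes are working and the lower contact position is real. Now paired pushes, left then right.

step_arm(increments=[{"rotation": [0, 0, 0], "offset": [0.02, 0, 0], "hand": 0.88}, {"rotation": [0, 0, 0], "offset": [0.02, 0, 0.2], "hand": 0.88}, {"rotation": [0, 0, 0], "offset": [0.02, 0, 0.4], "hand": 0.88}, {"rotation": [0, 0, 0], "offset": [0.02, 0, 0.6], "hand": 0.88}, {"rotation": [0, 0, 0], "offset": [0.02, 0, 0.8], "hand": 0.88}, {"rotation": [0, 0, 0], "offset": [0.02, 0, 1], "hand": 0.88}, {"rotation": [0, 0, 0], "offset": [0.016, 0, 1], "hand": 0.88}, {"rotation": [0, 0, 0], "offset": [0.004, 0, 1], "hand": 0.88}, {"rotation": [0, 0, 0], "offset": [-0.006, 0, 1], "hand": 0.88}, {"rotation": [0, 0, 0], "offset": [-0.014, 0, 1], "hand": 0.88}, {"rotation": [0, 0, 0], "offset": [-0.014, 0, 1], "hand": 0.88}])

```text
t: 6.92
position: [0.585, 0.117, 0.1291]
orientation: [-1.569, 0.102, -0.103]
contact_force: [3.4, -1.3, 0.3]
gripper_width: 0.0103
```

```bash
python3 s.py; python3 win.py|tail -1
```

```text
6.92 chamber mm [-56.03 122.97 129.05] F [ 3.56 -0.84  0.26]
[ 0.0008 -0.0003  0.0009]
advance L 9.7 R 7.3
```

step_arm(increments=[{"rotation": [0, 0, 0], "offset": [0.032, 0, 0], "hand": 0.88}, {"rotation": [0, 0, 0], "offset": [0.032, 0, -0.25], "hand": 0.88}, {"rotation": [0, 0, 0], "offset": [0.032, 0, -0.5], "hand": 0.88}, {"rotation": [0, 0, 0], "offset": [0.032, 0, -0.75], "hand": 0.88}, {"rotation": [0, 0, 0], "offset": [0.032, 0, -0.995], "hand": 0.88}, {"rotation": [0, 0, 0], "offset": [0.028, 0, -0.995], "hand": 0.88}, {"rotation": [0, 0, 0], "offset": [0.014, 0, -0.995], "hand": 0.88}, {"rotation": [0, 0, 0], "offset": [0.002, 0, -0.995], "hand": 0.88}, {"rotation": [0, 0, 0], "offset": [-0.01, 0, -0.995], "hand": 0.88}, {"rotation": [0, 0, 0], "offset": [-0.01, 0, -0.995], "hand": 0.88}, {"rotation": [0, 0, 0], "offset": [0.016, 0, -0.995], "hand": 0.88}, {"rotation": [0, 0, 0], "offset": [0.016, 0, -0.75], "hand": 0.88}, {"rotation": [0, 0, 0], "offset": [0.016, 0, -0.5], "hand": 0.88}, {"rotation": [0, 0, 0], "offset": [0.016, 0, -0.25], "hand": 0.88}, {"rotation": [0, 0, 0], "offset": [0.016, 0, 0], "hand": 0.88}, {"rotation": [0, 0, 0], "offset": [0.012, 0, 0], "hand": 0.88}, {"rotation": [0, 0, 0], "offset": [0, 0, 0], "hand": 0.88}, {"rotation": [0, 0, 0], "offset": [-0.01, 0, 0], "hand": 0.88}, {"rotation": [0, 0, 0], "offset": [-0.02, 0, 0], "hand": 0.88}, {"rotation": [0, 0, 0], "offset": [-0.02, 0, 0], "hand": 0.88}])

```text
t: 9.48
position: [0.58, 0.1174, 0.1291]
orientation: [-1.569, 0.102, -0.103]
contact_force: [3.7, -2.4, 0.2]
gripper_width: 0.0104
```

```bash
python3 s.py; python3 win.py|tail -1
```

```text
9.47 chamber mm [-61.02 122.69 129.08] F [ 4.02 -1.91  0.24]
[ 0.001  -0.0007  0.001 ]
advance L 14.5 R 13.2
```

step_arm(increments=[{"rotation": [0, 0, 0], "offset": [0.032, 0, 0], "hand": 0.88}, {"rotation": [0, 0, 0], "offset": [0.032, 0, -0.25], "hand": 0.88}, {"rotation": [0, 0, 0], "offset": [0.032, 0, -0.5], "hand": 0.88}, {"rotation": [0, 0, 0], "offset": [0.032, 0, -0.75], "hand": 0.88}, {"rotation": [0, 0, 0], "offset": [0.032, 0, -0.995], "hand": 0.88}, {"rotation": [0, 0, 0], "offset": [0.028, 0, -0.995], "hand": 0.88}, {"rotation": [0, 0, 0], "offset": [0.014, 0, -0.995], "hand": 0.88}, {"rotation": [0, 0, 0], "offset": [0.002, 0, -0.995], "hand": 0.88}, {"rotation": [0, 0, 0], "offset": [-0.007, 0, -0.995], "hand": 0.88}, {"rotation": [0, 0, 0], "offset": [-0.007, 0, -0.995], "hand": 0.88}, {"rotation": [0, 0, 0], "offset": [0.016, 0, -0.99], "hand": 0.88}, {"rotation": [0, 0, 0], "offset": [0.016, 0, -0.75], "hand": 0.88}, {"rotation": [0, 0, 0], "offset": [0.016, 0, -0.5], "hand": 0.88}, {"rotation": [0, 0, 0], "offset": [0.016, 0, -0.25], "hand": 0.88}, {"rotation": [0, 0, 0], "offset": [0.016, 0, 0.005], "hand": 0.88}, {"rotation": [0, 0, 0], "offset": [0.012, 0, 0.005], "hand": 0.88}, {"rotation": [0, 0, 0], "offset": [0, 0, 0.005], "hand": 0.88}, {"rotation": [0, 0, 0], "offset": [-0.01, 0, 0.005], "hand": 0.88}, {"rotation": [0, 0, 0], "offset": [-0.02, 0, 0.005], "hand": 0.88}, {"rotation": [0, 0, 0], "offset": [-0.02, 0, 0.005], "hand": 0.88}])

```text
t: 12.02
position: [0.5752, 0.1194, 0.129]
orientation: [-1.569, 0.102, -0.103]
contact_force: [2.2, -1.2, -0.1]
gripper_width: 0.0101
```

```bash
python3 s.py; python3 win.py|tail -1
```

```text
12.03 chamber mm [-66.06 124.05 129.03] F [ 2.37 -0.87 -0.12]
[ 0.0008 -0.0006  0.0009]
advance L 19.7 R 17.3
```

step_arm(increments=[{"rotation": [0, 0, 0], "offset": [0.032, 0, 0], "hand": 0.88}, {"rotation": [0, 0, 0], "offset": [0.032, 0, -0.25], "hand": 0.88}, {"rotation": [0, 0, 0], "offset": [0.032, 0, -0.5], "hand": 0.88}, {"rotation": [0, 0, 0], "offset": [0.032, 0, -0.75], "hand": 0.88}, {"rotation": [0, 0, 0], "offset": [0.032, 0, -1], "hand": 0.88}, {"rotation": [0, 0, 0], "offset": [0.028, 0, -1], "hand": 0.88}, {"rotation": [0, 0, 0], "offset": [0.014, 0, -1], "hand": 0.88}, {"rotation": [0, 0, 0], "offset": [0.002, 0, -1], "hand": 0.88}, {"rotation": [0, 0, 0], "offset": [-0.007, 0, -1], "hand": 0.88}, {"rotation": [0, 0, 0], "offset": [-0.007, 0, -1], "hand": 0.88}, {"rotation": [0, 0, 0], "offset": [0.016, 0, -0.99], "hand": 0.88}, {"rotation": [0, 0, 0], "offset": [0.016, 0, -0.75], "hand": 0.88}, {"rotation": [0, 0, 0], "offset": [0.016, 0, -0.5], "hand": 0.88}, {"rotation": [0, 0, 0], "offset": [0.016, 0, -0.25], "hand": 0.88}, {"rotation": [0, 0, 0], "offset": [0.016, 0, 0], "hand": 0.88}, {"rotation": [0, 0, 0], "offset": [0.012, 0, 0], "hand": 0.88}, {"rotation": [0, 0, 0], "offset": [0, 0, 0], "hand": 0.88}, {"rotation": [0, 0, 0], "offset": [-0.01, 0, 0], "hand": 0.88}, {"rotation": [0, 0, 0], "offset": [-0.02, 0, 0], "hand": 0.88}, {"rotation": [0, 0, 0], "offset": [-0.02, 0, 0], "hand": 0.88}])

```text
t: 14.58
position: [0.5702, 0.12, 0.1291]
orientation: [-1.569, 0.102, -0.103]
contact_force: [2.6, -1.7, -0.7]
gripper_width: 0.0104
```

```bash
python3 s.py; python3 win.py|tail -1
```

```text
14.57 chamber mm [-71.06 124.08 129.07] F [ 2.83 -1.35 -0.71]
[ 0.0007 -0.0006  0.0009]
advance L 24.8 R 22.3
```

Advancing evenly, so I'll repeat.

step_arm(increments=[{"rotation": [0, 0, 0], "offset": [0.032, 0, 0], "hand": 0.88}, {"rotation": [0, 0, 0], "offset": [0.032, 0, -0.25], "hand": 0.88}, {"rotation": [0, 0, 0], "offset": [0.032, 0, -0.5], "hand": 0.88}, {"rotation": [0, 0, 0], "offset": [0.032, 0, -0.75], "hand": 0.88}, {"rotation": [0, 0, 0], "offset": [0.032, 0, -1], "hand": 0.88}, {"rotation": [0, 0, 0], "offset": [0.028, 0, -1], "hand": 0.88}, {"rotation": [0, 0, 0], "offset": [0.014, 0, -1], "hand": 0.88}, {"rotation": [0, 0, 0], "offset": [0.002, 0, -1], "hand": 0.88}, {"rotation": [0, 0, 0], "offset": [-0.007, 0, -1], "hand": 0.88}, {"rotation": [0, 0, 0], "offset": [-0.007, 0, -1], "hand": 0.88}, {"rotation": [0, 0, 0], "offset": [0.016, 0, -0.99], "hand": 0.88}, {"rotation": [0, 0, 0], "offset": [0.016, 0, -0.75], "hand": 0.88}, {"rotation": [0, 0, 0], "offset": [0.016, 0, -0.5], "hand": 0.88}, {"rotation": [0, 0, 0], "offset": [0.016, 0, -0.25], "hand": 0.88}, {"rotation": [0, 0, 0], "offset": [0.016, 0, 0], "hand": 0.88}, {"rotation": [0, 0, 0], "offset": [0.012, 0, 0], "hand": 0.88}, {"rotation": [0, 0, 0], "offset": [0, 0, 0], "hand": 0.88}, {"rotation": [0, 0, 0], "offset": [-0.01, 0, 0], "hand": 0.88}, {"rotation": [0, 0, 0], "offset": [-0.02, 0, 0], "hand": 0.88}, {"rotation": [0, 0, 0], "offset": [-0.02, 0, 0], "hand": 0.88}])

```text
t: 17.12
position: [0.5653, 0.1207, 0.1291]
orientation: [-1.569, 0.102, -0.103]
contact_force: [2.5, -1.4, -0.9]
gripper_width: 0.0099
```

```bash
python3 s.py; python3 win.py|tail -1
```

```text
17.12 chamber mm [-76.04 124.12 129.07] F [ 2.71 -1.07 -0.86]
[ 0.0007 -0.0006  0.001 ]
advance L 29.7 R 27.2
```

step_arm(increments=[{"rotation": [0, 0, 0], "offset": [0.032, 0, 0], "hand": 0.88}, {"rotation": [0, 0, 0], "offset": [0.032, 0, -0.25], "hand": 0.88}, {"rotation": [0, 0, 0], "offset": [0.032, 0, -0.5], "hand": 0.88}, {"rotation": [0, 0, 0], "offset": [0.032, 0, -0.75], "hand": 0.88}, {"rotation": [0, 0, 0], "offset": [0.032, 0, -1], "hand": 0.88}, {"rotation": [0, 0, 0], "offset": [0.028, 0, -1], "hand": 0.88}, {"rotation": [0, 0, 0], "offset": [0.014, 0, -1], "hand": 0.88}, {"rotation": [0, 0, 0], "offset": [0.002, 0, -1], "hand": 0.88}, {"rotation": [0, 0, 0], "offset": [-0.007, 0, -1], "hand": 0.88}, {"rotation": [0, 0, 0], "offset": [-0.007, 0, -1], "hand": 0.88}, {"rotation": [0, 0, 0], "offset": [0.016, 0, -0.99], "hand": 0.88}, {"rotation": [0, 0, 0], "offset": [0.016, 0, -0.75], "hand": 0.88}, {"rotation": [0, 0, 0], "offset": [0.016, 0, -0.5], "hand": 0.88}, {"rotation": [0, 0, 0], "offset": [0.016, 0, -0.25], "hand": 0.88}, {"rotation": [0, 0, 0], "offset": [0.016, 0, 0], "hand": 0.88}, {"rotation": [0, 0, 0], "offset": [0.012, 0, 0], "hand": 0.88}, {"rotation": [0, 0, 0], "offset": [0, 0, 0], "hand": 0.88}, {"rotation": [0, 0, 0], "offset": [-0.01, 0, 0], "hand": 0.88}, {"rotation": [0, 0, 0], "offset": [-0.02, 0, 0], "hand": 0.88}, {"rotation": [0, 0, 0], "offset": [-0.02, 0, 0], "hand": 0.88}])

```text
t: 19.68
position: [0.5603, 0.1214, 0.1291]
orientation: [-1.569, 0.102, -0.103]
contact_force: [1.8, -1.7, -1.0]
gripper_width: 0.0102
```

```bash
python3 s.py; python3 win.py|tail -1
```

```text
19.68 chamber mm [-81.05 124.12 129.09] F [ 2.04 -1.45 -1.  ]
[ 0.0007 -0.0006  0.0009]
advance L 34.9 R 32.2
```

step_arm(increments=[{"rotation": [0, 0, 0], "offset": [0.032, 0, 0], "hand": 0.88}, {"rotation": [0, 0, 0], "offset": [0.032, 0, -0.25], "hand": 0.88}, {"rotation": [0, 0, 0], "offset": [0.032, 0, -0.5], "hand": 0.88}, {"rotation": [0, 0, 0], "offset": [0.032, 0, -0.75], "hand": 0.88}, {"rotation": [0, 0, 0], "offset": [0.032, 0, -1], "hand": 0.88}, {"rotation": [0, 0, 0], "offset": [0.028, 0, -1], "hand": 0.88}, {"rotation": [0, 0, 0], "offset": [0.014, 0, -1], "hand": 0.88}, {"rotation": [0, 0, 0], "offset": [0.002, 0, -1], "hand": 0.88}, {"rotation": [0, 0, 0], "offset": [-0.007, 0, -1], "hand": 0.88}, {"rotation": [0, 0, 0], "offset": [-0.007, 0, -1], "hand": 0.88}, {"rotation": [0, 0, 0], "offset": [0.016, 0, -0.99], "hand": 0.88}, {"rotation": [0, 0, 0], "offset": [0.016, 0, -0.75], "hand": 0.88}, {"rotation": [0, 0, 0], "offset": [0.016, 0, -0.5], "hand": 0.88}, {"rotation": [0, 0, 0], "offset": [0.016, 0, -0.25], "hand": 0.88}, {"rotation": [0, 0, 0], "offset": [0.016, 0, 0], "hand": 0.88}, {"rotation": [0, 0, 0], "offset": [0.012, 0, 0], "hand": 0.88}, {"rotation": [0, 0, 0], "offset": [0, 0, 0], "hand": 0.88}, {"rotation": [0, 0, 0], "offset": [-0.01, 0, 0], "hand": 0.88}, {"rotation": [0, 0, 0], "offset": [-0.02, 0, 0], "hand": 0.88}, {"rotation": [0, 0, 0], "offset": [-0.02, 0, 0], "hand": 0.88}])

```text
t: 22.22
position: [0.5553, 0.122, 0.1291]
orientation: [-1.569, 0.102, -0.103]
contact_force: [2.4, -1.8, -0.5]
gripper_width: 0.0105
```

```bash
python3 s.py; python3 win.py|tail -1
```

```text
22.23 chamber mm [-86.11 124.13 129.07] F [ 2.61 -1.51 -0.51]
[ 0.0006 -0.0006  0.0008]
advance L 39.9 R 37.3
```

step_arm(increments=[{"rotation": [0, 0, 0], "offset": [0.032, 0, 0], "hand": 0.88}, {"rotation": [0, 0, 0], "offset": [0.032, 0, -0.25], "hand": 0.88}, {"rotation": [0, 0, 0], "offset": [0.032, 0, -0.5], "hand": 0.88}, {"rotation": [0, 0, 0], "offset": [0.032, 0, -0.75], "hand": 0.88}, {"rotation": [0, 0, 0], "offset": [0.032, 0, -1], "hand": 0.88}, {"rotation": [0, 0, 0], "offset": [0.028, 0, -1], "hand": 0.88}, {"rotation": [0, 0, 0], "offset": [0.014, 0, -1], "hand": 0.88}, {"rotation": [0, 0, 0], "offset": [0.002, 0, -1], "hand": 0.88}, {"rotation": [0, 0, 0], "offset": [-0.007, 0, -1], "hand": 0.88}, {"rotation": [0, 0, 0], "offset": [-0.007, 0, -1], "hand": 0.88}, {"rotation": [0, 0, 0], "offset": [0.016, 0, -0.99], "hand": 0.88}, {"rotation": [0, 0, 0], "offset": [0.016, 0, -0.75], "hand": 0.88}, {"rotation": [0, 0, 0], "offset": [0.016, 0, -0.5], "hand": 0.88}, {"rotation": [0, 0, 0], "offset": [0.016, 0, -0.25], "hand": 0.88}, {"rotation": [0, 0, 0], "offset": [0.016, 0, 0], "hand": 0.88}, {"rotation": [0, 0, 0], "offset": [0.012, 0, 0], "hand": 0.88}, {"rotation": [0, 0, 0], "offset": [0, 0, 0], "hand": 0.88}, {"rotation": [0, 0, 0], "offset": [-0.008, 0, 0], "hand": 0.88}, {"rotation": [0, 0, 0], "offset": [-0.016, 0, 0], "hand": 0.88}, {"rotation": [0, 0, 0], "offset": [-0.016, 0, 0], "hand": 0.88}])

```text
t: 24.78
position: [0.5515, 0.1225, 0.1291]
orientation: [-1.569, 0.102, -0.103]
contact_force: [2.4, -2.1, -0.4]
gripper_width: 0.0101
```

```bash
python3 s.py; python3 win.py|tail -1
```

```text
24.77 chamber mm [-89.98 124.09 129.08] F [ 2.67 -1.74 -0.39]
[ 0.0007 -0.0006  0.001 ]
advance L 43.5 R 42.1
```

step_arm(increments=[{"rotation": [0, 0, 0], "offset": [0.032, 0, 0], "hand": 0.88}, {"rotation": [0, 0, 0], "offset": [0.032, 0, -0.25], "hand": 0.88}, {"rotation": [0, 0, 0], "offset": [0.032, 0, -0.5], "hand": 0.88}, {"rotation": [0, 0, 0], "offset": [0.032, 0, -0.75], "hand": 0.88}, {"rotation": [0, 0, 0], "offset": [0.032, 0, -1], "hand": 0.88}, {"rotation": [0, 0, 0], "offset": [0.028, 0, -1], "hand": 0.88}, {"rotation": [0, 0, 0], "offset": [0.014, 0, -1], "hand": 0.88}, {"rotation": [0, 0, 0], "offset": [0.002, 0, -1], "hand": 0.88}, {"rotation": [0, 0, 0], "offset": [-0.006, 0, -1], "hand": 0.88}, {"rotation": [0, 0, 0], "offset": [-0.006, 0, -1], "hand": 0.88}])

```text
t: 26.08
position: [0.5181, -0.1226, 0.1291]
orientation: [-1.568, 0.099, -0.101]
contact_force: [2.3, 1.1, -0.4]
gripper_width: 0.01
```

```bash
python3 s.py; python3 win.py|tail -1
```

```text
26.07 chamber mm [ -91.26 -123.3   129.07] F [ 2.1   1.41 -0.36]
[-0.0007  0.003   0.0012]
advance L 43.6 R 46.4
```

step_arm(increments=[{"rotation": [0, 0, 0], "offset": [0.032, 0, 0], "hand": 0.88}, {"rotation": [0, 0, 0], "offset": [0.032, 0, 0.25], "hand": 0.88}, {"rotation": [0, 0, 0], "offset": [0.032, 0, 0.5], "hand": 0.88}, {"rotation": [0, 0, 0], "offset": [0.032, 0, 0.75], "hand": 0.88}, {"rotation": [0, 0, 0], "offset": [0.032, 0, 1], "hand": 0.88}, {"rotation": [0, 0, 0], "offset": [0.028, 0, 1], "hand": 0.88}, {"rotation": [0, 0, 0], "offset": [0.014, 0, 1], "hand": 0.88}, {"rotation": [0, 0, 0], "offset": [0.004, 0, 1], "hand": 0.88}, {"rotation": [0, 0, 0], "offset": [-0.004, 0, 1], "hand": 0.88}, {"rotation": [0, 0, 0], "offset": [-0.012, 0, 1], "hand": 0.88}, {"rotation": [0, 0, 0], "offset": [-0.012, 0, 1], "hand": 0.88}])

```text
t: 27.5
position: [0.5481, 0.123, 0.1293]
orientation: [-1.57, 0.1, -0.106]
contact_force: [6.1, -2.6, -2.8]
gripper_width: 0.0103
```

```bash
python3 s.py; python3 win.py|tail -1
```

```text
27.5 chamber mm [-93.4  124.11 129.32] F [ 6.4  -1.82 -2.8 ]
[ 0.0009 -0.0005  0.0039]
advance L 46.9 R 45.7
```

step_arm(increments=[{"rotation": [0, 0, 0], "offset": [-0.006, 0, 0], "hand": 0.88}, {"rotation": [0, 0, 0], "offset": [-0.006, 0, 0], "hand": 0.88}])

```text
t: 27.8
position: [0.5479, 0.1229, 0.1295]
orientation: [-1.57, 0.097, -0.108]
contact_force: [8.9, -2.5, -3.1]
gripper_width: 0.0102
```

```bash
python3 s.py; python3 win.py|tail -1
```

```text
27.8 chamber mm [-93.54 124.06 129.48] F [ 9.12 -1.33 -3.15]
[ 0.0009 -0.0008  0.0071]
advance L 47.1 R 45.7
```

step_arm(increments=[{"rotation": [0, 0, 0], "offset": [0.048, 0, 0], "hand": 0.88}, {"rotation": [0, 0, 0], "offset": [0.048, 0, -0.25], "hand": 0.88}, {"rotation": [0, 0, 0], "offset": [0.048, 0, -0.5], "hand": 0.88}, {"rotation": [0, 0, 0], "offset": [0.048, 0, -0.75], "hand": 0.88}, {"rotation": [0, 0, 0], "offset": [0.048, 0, -1], "hand": 0.88}, {"rotation": [0, 0, 0], "offset": [0.04, 0, -1], "hand": 0.88}, {"rotation": [0, 0, 0], "offset": [0.024, 0, -1], "hand": 0.88}, {"rotation": [0, 0, 0], "offset": [0.014, 0, -1], "hand": 0.88}, {"rotation": [0, 0, 0], "offset": [0.006, 0, -1], "hand": 0.88}, {"rotation": [0, 0, 0], "offset": [0.006, 0, -1], "hand": 0.88}])

```text
t: 29.1
position: [0.5158, -0.1222, 0.1292]
orientation: [-1.568, 0.097, -0.102]
contact_force: [5.7, 1.4, -0.5]
gripper_width: 0.0101
```

```bash
python3 s.py; python3 win.py|tail -1
```

```text
29.1 chamber mm [ -93.64 -123.22  129.21] F [ 5.46  2.09 -0.48]
[-0.0009  0.0031  0.0028]
advance L 46.7 R 47.7
```

step_arm(increments=[{"rotation": [0, 0, 0], "offset": [-0.006, 0, 0], "hand": 0.88}, {"rotation": [0, 0, 0], "offset": [-0.006, 0, 0], "hand": 0.88}])

```text
t: 29.4
position: [0.5157, -0.1224, 0.1294]
orientation: [-1.568, 0.095, -0.105]
contact_force: [8.4, 1.1, -2.3]
gripper_width: 0.0101
```

```bash
python3 s.py; python3 win.py|tail -1
```

```text
29.4 chamber mm [ -93.71 -123.42  129.41] F [ 8.17  2.16 -2.31]
[-0.0013  0.0026  0.0062]
advance L 46.8 R 47.7
```

Right is against its stop as well. One last confirming nudge on the left.

step_arm(increments=[{"rotation": [0, 0, 0], "offset": [0.048, 0, 0], "hand": 0.88}, {"rotation": [0, 0, 0], "offset": [0.048, 0, 0.25], "hand": 0.88}, {"rotation": [0, 0, 0], "offset": [0.048, 0, 0.5], "hand": 0.88}, {"rotation": [0, 0, 0], "offset": [0.048, 0, 0.75], "hand": 0.88}, {"rotation": [0, 0, 0], "offset": [0.048, 0, 1], "hand": 0.88}, {"rotation": [0, 0, 0], "offset": [0.04, 0, 1], "hand": 0.88}, {"rotation": [0, 0, 0], "offset": [0.02, 0, 1], "hand": 0.88}, {"rotation": [0, 0, 0], "offset": [0.006, 0, 1], "hand": 0.88}, {"rotation": [0, 0, 0], "offset": [0.006, 0, 1], "hand": 0.88}])

```text
t: 30.58
position: [0.5478, 0.1227, 0.1293]
orientation: [-1.569, 0.101, -0.106]
contact_force: [5.2, -0.1, -1.6]
gripper_width: 0.0101
```

```bash
python3 s.py; python3 win.py|tail -1
```

```text
30.57 chamber mm [-93.6  123.79 129.3 ] F [ 5.17  0.62 -1.62]
[ 0.0003 -0.0014  0.0034]
advance L 47.0 R 47.3
```

Both ends are home: the finger stops at -93.6 mm on both sides. Now the left bar: raise, shut the fingers, turn 45° and go outside its peg.

step_arm(increments=[{"rotation": [0, 0, 0], "offset": [0.03, 0, 0], "hand": 0.88}, {"rotation": [0, -0.2, 0], "offset": [0.05, -0.2, 0], "hand": 1}, {"rotation": [0, -0.5, 0], "offset": [0.15, -0.24, 0.15], "hand": 1}, {"rotation": [0, -0.8, 0], "offset": [0.25, -0.24, 0.3], "hand": 1}, {"rotation": [0, -1, 0], "offset": [0.26, -0.24, 0.4], "hand": 1}, {"rotation": [0, -1, 0], "offset": [0.26, -0.24, 0.4], "hand": 1}])

```text
t: 31.38
position: [0.6236, 0.2164, 0.1877]
orientation: [-1.551, -0.29, 0.295]
contact_force: [0.2, -0.5, 0.4]
gripper_width: 0.0002
```

```bash
python3 s.py; python3 - <<'E'
from bench import manip
from h import *
o=manip.get_obs(); q=np.pi/4
print(plan(o,(-.0305,.2225,.139),CH[2]+np.pi/2+q))
piv=np.array([-.0935,.186]); r=.045
for th in (-.36,-.1,.2,.5,.8,1.1,1.4,1.57):
    pg=piv+r*np.array([np.cos(th),-np.sin(th)]); print(th,(w2c(ray("scene",(0,0),.1)) if 0 else (pg+.017*np.array([.7071,.7071]))*1e3).round(1) if 1 else 0)
im=manip.get_image("scene")[155:300,180:375,::-1]; cv2.imwrite("pics/d1.png",cv2.resize(im,None,fx=4,fy=4,interpolation=cv2.INTER_CUBIC))
E
```

```text
31.38 chamber mm [-30.58 226.54 187.7 ] F [ 0.3  -0.51  0.45]
[-2.000e-04  5.025e-01 -3.200e-03]
(array([-0.007,  0.195, -0.014]), array([-0.003, -0.566, -0.006]), array([0.6232, 0.2124, 0.139 ]))
-0.36 [-39.4 213.9]
-0.1 [-36.7 202.5]
0.2 [-37.4 189.1]
0.5 [-42.  176.4]
0.8 [-50.1 165.7]
1.1 [-61.1 157.9]
1.4 [-73.8 153.7]
1.57 [-81.4 153. ]
```

View pics/d1.png

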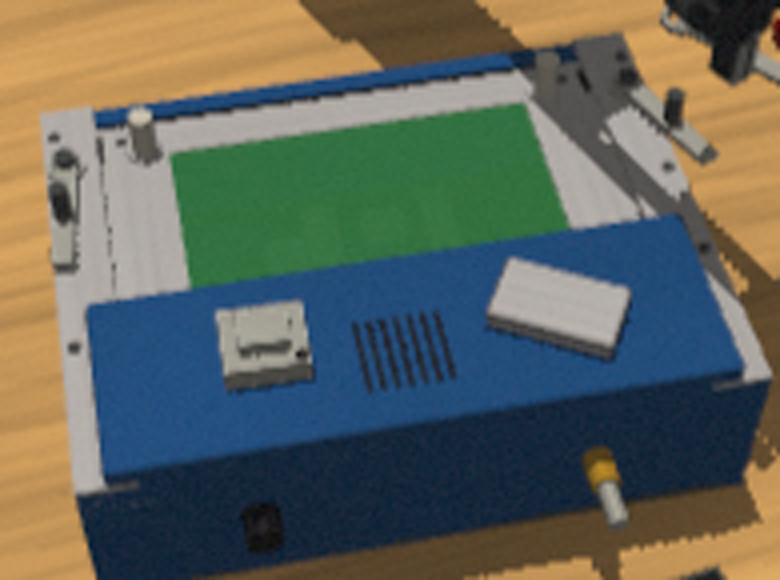

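The cover lies along the front wall, and the fingers are outside the left peg. Descending now.

step_arm(increments=[{"rotation": [0, -0.3, 0], "offset": [0, 0, 0], "hand": 1}, {"rotation": [0, -0.57, 0], "offset": [0, 0.1, 0], "hand": 1}, {"rotation": [0, -0.57, 0], "offset": [0, 0.195, 0], "hand": 1}, {"rotation": [0, -0.57, 0], "offset": [0, 0.195, 0], "hand": 1}])

```text
t: 31.92
position: [0.6221, 0.2135, 0.1374]
orientation: [-1.509, -0.507, 0.517]
contact_force: [0.5, -0.6, -0.1]
gripper_width: -0.0
```

```bash
cat > bar.py <<'E'
from bench import manip
from h import *
import sys
side=int(sys.argv[1]); ex=float(sys.argv[2])/1e3 # side +1 left; extra push
o=manip.get_obs(); Rm=R.from_rotvec(o["orientation"]).as_matrix()
piv=np.array([-.0945,.186]); r=.045
for th in (-.4,-.2,0,.2,.4,.6,.8,1.,1.2,1.4,1.57):
    pg=piv+r*np.array([np.cos(th),-np.sin(th)])+(.0175-ex)*np.array([.7071,.7071])
    print(th,(Rm.T@(c2w(CH,(pg[0],side*pg[1],o["position"][2]))[0]-o["position"])/.25).round(3))
E
python3 s.py; python3 bar.py 1 2
```

```text
31.93 chamber mm [-31.72 223.43 137.36] F [ 0.57 -0.54 -0.12]
[ 1.000e-04  7.838e-01 -6.700e-03]
-0.4 [-0.055  0.     0.004]
-0.2 [-0.071  0.    -0.028]
0 [-0.094  0.    -0.056]
0.2 [-0.122  0.001 -0.079]
0.4 [-0.154  0.001 -0.095]
0.6 [-0.188  0.001 -0.106]
0.8 [-0.224  0.001 -0.109]
1.0 [-0.26   0.001 -0.105]
1.2 [-0.294  0.002 -0.094]
1.4 [-0.325  0.002 -0.076]
1.57 [-0.349  0.002 -0.056]
```

step_arm(increments=[{"rotation": [0, 0, 0], "offset": [-0.04, -0.004, 0], "hand": 1}, {"rotation": [0, 0, 0], "offset": [-0.055, -0.004, 0], "hand": 1}, {"rotation": [0, 0, 0], "offset": [-0.071, -0.004, -0.028], "hand": 1}, {"rotation": [0, 0, 0], "offset": [-0.094, -0.004, -0.056], "hand": 1}, {"rotation": [0, 0, 0], "offset": [-0.122, -0.004, -0.079], "hand": 1}, {"rotation": [0, 0, 0], "offset": [-0.154, -0.004, -0.095], "hand": 1}, {"rotation": [0, 0, 0], "offset": [-0.188, -0.004, -0.106], "hand": 1}, {"rotation": [0, 0, 0], "offset": [-0.224, -0.004, -0.109], "hand": 1}, {"rotation": [0, 0, 0], "offset": [-0.224, -0.004, -0.109], "hand": 1}])

```text
t: 33.05
position: [0.5959, 0.1583, 0.1412]
orientation: [-1.51, -0.512, 0.514]
contact_force: [-0.0, 0.9, 0.7]
gripper_width: 0.0002
```

```bash
python3 s.py; python3 bar.py 1 2|tail -5;  python3 - <<'E'
from bench import manip
from h import *
im=manip.get_image("side")[165:310,222:362,::-1]; cv2.imwrite("pics/e1.png",cv2.resize(im,None,fx=4,fy=4,interpolation=cv2.INTER_CUBIC))
E
```

```text
33.05 chamber mm [-50.55 165.38 141.19] F [-0.16  0.9   0.75]
[ 6.00e-04  7.85e-01 -1.10e-03]
0.8 [-0.007  0.     0.003]
1.0 [-0.042  0.     0.007]
1.2 [-0.077  0.     0.018]
1.4 [-0.108  0.     0.036]
1.57 [-0.131  0.     0.055]
```

View pics/e1.png

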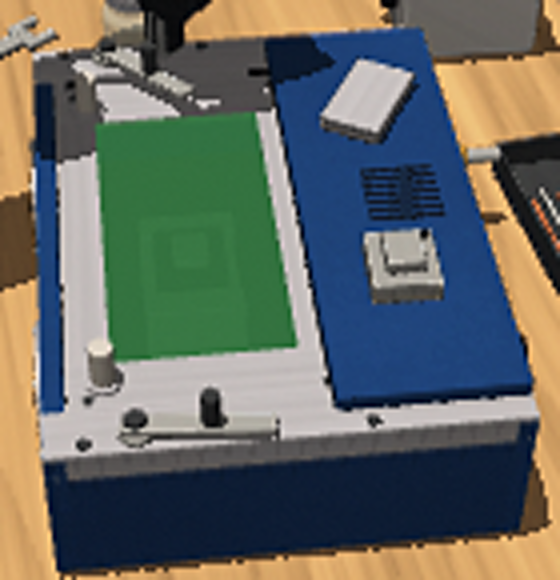

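The bar has swung about 0.8 rad, seen at the top from (110,55) to (210,105). Continuing to its stop.

step_arm(increments=[{"rotation": [0, 0, 0], "offset": [-0.042, 0, 0.007], "hand": 1}, {"rotation": [0, 0, 0], "offset": [-0.077, 0, 0.018], "hand": 1}, {"rotation": [0, 0, 0], "offset": [-0.108, 0, 0.036], "hand": 1}, {"rotation": [0, 0, 0], "offset": [-0.13, 0, 0.055], "hand": 1}, {"rotation": [0, 0, 0], "offset": [-0.135, 0, 0.06], "hand": 1}, {"rotation": [0, 0, 0], "offset": [-0.135, 0, 0.06], "hand": 1}])

```text
t: 33.85
position: [0.5623, 0.1515, 0.1417]
orientation: [-1.51, -0.519, 0.509]
contact_force: [7.9, 0.5, -3.7]
gripper_width: 0.0001
```

```bash
python3 s.py; python3 bar.py 1 2|tail -1
```

```text
33.85 chamber mm [-83.03 154.22 141.7 ] F [ 7.77  1.48 -3.66]
[3.000e-04 7.866e-01 6.600e-03]
1.57 [-0.008 -0.    -0.005]
```

Left bar is at its stop, with the force jumping to 8 N along the tangent. Back off, lift and cross to the right bar while turning.

step_arm(increments=[{"rotation": [0, 0, 0], "offset": [0.06, 0, 0], "hand": 1}, {"rotation": [0, 0.2, 0], "offset": [0.06, -0.2, 0], "hand": 1}, {"rotation": [0, 0.5, 0], "offset": [-0.1, -0.2, -0.16], "hand": 1}, {"rotation": [0, 0.8, 0], "offset": [-0.24, -0.2, -0.32], "hand": 1}, {"rotation": [0, 1, 0], "offset": [-0.38, -0.2, -0.48], "hand": 1}, {"rotation": [0, 1, 0], "offset": [-0.44, -0.2, -0.6], "hand": 1}, {"rotation": [0, 1, 0], "offset": [-0.44, -0.2, -0.6], "hand": 1}])

```text
t: 34.72
position: [0.5642, -0.0367, 0.1905]
orientation: [-1.567, -0.118, 0.122]
contact_force: [-0.0, -0.3, -0.5]
gripper_width: -0.0001
```

```bash
python3 s.py; python3 - <<'E'
from bench import manip
from h import *
o=manip.get_obs(); print(plan(o,(-.024,-.214,.190),CH[2]+np.pi/4))
E
```

```text
34.73 chamber mm [-56.75 -32.11 190.5 ] F [ 0.02 -0.34 -0.51]
[-0.0006  0.2828 -0.0027]
(array([-0.077,  0.001, -0.735]), array([ 1.000e-03,  2.136e+00, -6.000e-03]), array([ 0.5731, -0.2213,  0.19  ]))
```

step_arm(increments=[{"rotation": [0, 0.35, 0], "offset": [-0.02, 0, -0.2], "hand": 1}, {"rotation": [0, 0.7, 0], "offset": [-0.04, 0, -0.4], "hand": 1}, {"rotation": [0, 1, 0], "offset": [-0.06, 0, -0.6], "hand": 1}, {"rotation": [0, 1, 0], "offset": [-0.077, 0, -0.735], "hand": 1}])

```text
t: 35.22
position: [0.5742, -0.2197, 0.1905]
orientation: [-1.552, 0.272, -0.268]
contact_force: [0.6, 0.6, 0.0]
gripper_width: -0.0
```

step_arm(increments=[{"rotation": [0, 0.35, 0], "offset": [0, 0, 0], "hand": 1}, {"rotation": [0, 0.7, 0], "offset": [0, 0, 0], "hand": 1}, {"rotation": [0, 1, 0], "offset": [0, 0, 0], "hand": 1}, {"rotation": [0, 1, 0], "offset": [0, 0, 0], "hand": 1}])

```text
t: 35.72
position: [0.5744, -0.2178, 0.1907]
orientation: [-1.468, 0.658, -0.655]
contact_force: [0.2, 0.1, -1.3]
gripper_width: -0.0002
```

```bash
python3 s.py; python3 - <<'E'
from bench import manip
from h import *
o=manip.get_obs(); print(plan(o,(-.028,-.212,.140),CH[2]+np.pi/4))
E
```

```text
35.73 chamber mm [ -23.1  -210.38  190.68] F [ 0.14  0.13 -1.29]
[-0.0008 -0.7102 -0.0021]
(array([-0.01 ,  0.203, -0.018]), array([ 0.   ,  0.15 , -0.004]), array([ 0.5694, -0.2188,  0.14  ]))
```

step_arm(increments=[{"rotation": [0, 0.15, 0], "offset": [0, 0.1, -0.01], "hand": 1}, {"rotation": [0, 0.15, 0], "offset": [0, 0.2, -0.01], "hand": 1}, {"rotation": [0, 0.15, 0], "offset": [0, 0.2, -0.01], "hand": 1}, {"rotation": [0, 0.15, 0], "offset": [0, 0.2, -0.01], "hand": 1}])

```text
t: 36.22
position: [0.573, -0.2209, 0.142]
orientation: [-1.449, 0.715, -0.716]
contact_force: [-0.1, 0.6, 0.7]
gripper_width: -0.0003
```

```bash
python3 s.py; python3 bar.py -1 2
```

```text
36.23 chamber mm [ -24.14 -213.63  142.  ] F [-0.14  0.59  0.73]
[-3.000e-04 -7.871e-01  8.000e-04]
-0.4 [-0.048 -0.    -0.053]
-0.2 [-0.065 -0.    -0.022]
0 [-0.088 -0.     0.006]
0.2 [-0.116 -0.     0.029]
0.4 [-0.148 -0.     0.046]
0.6 [-0.182 -0.     0.056]
0.8 [-0.218 -0.     0.059]
1.0 [-0.254 -0.     0.055]
1.2 [-0.288 -0.     0.043]
1.4 [-0.319 -0.     0.026]
1.57 [-0.342 -0.     0.006]
```

step_arm(increments=[{"rotation": [0, 0, 0], "offset": [-0.04, 0, -0.005], "hand": 1}, {"rotation": [0, 0, 0], "offset": [-0.065, 0, -0.005], "hand": 1}, {"rotation": [0, 0, 0], "offset": [-0.088, 0, 0.006], "hand": 1}, {"rotation": [0, 0, 0], "offset": [-0.116, 0, 0.029], "hand": 1}, {"rotation": [0, 0, 0], "offset": [-0.148, 0, 0.046], "hand": 1}, {"rotation": [0, 0, 0], "offset": [-0.182, 0, 0.056], "hand": 1}, {"rotation": [0, 0, 0], "offset": [-0.218, 0, 0.059], "hand": 1}, {"rotation": [0, 0, 0], "offset": [-0.254, 0, 0.055], "hand": 1}, {"rotation": [0, 0, 0], "offset": [-0.288, 0, 0.043], "hand": 1}, {"rotation": [0, 0, 0], "offset": [-0.319, 0, 0.026], "hand": 1}, {"rotation": [0, 0, 0], "offset": [-0.342, 0, 0.006], "hand": 1}, {"rotation": [0, 0, 0], "offset": [-0.346, 0, 0.003], "hand": 1}, {"rotation": [0, 0, 0], "offset": [-0.346, 0, 0.003], "hand": 1}])

```text
t: 37.85
position: [0.5219, -0.153, 0.1416]
orientation: [-1.449, 0.713, -0.722]
contact_force: [7.8, -2.6, -1.2]
gripper_width: 0.0001
```

```bash
python3 s.py; python3 bar.py -1 2|tail -1
```

```text
37.85 chamber mm [ -83.54 -152.91  141.58] F [ 8.07 -1.52 -1.15]
[-0.0009 -0.7894  0.0054]
1.57 [-0.003 -0.     0.003]
```

The right bar is at its stop with the same signature as the left. Backing off, lifting clear and checking.

step_arm(increments=[{"rotation": [0, 0, 0], "offset": [0.06, 0, 0], "hand": 1}, {"rotation": [0, 0, 0], "offset": [0.06, -0.2, 0], "hand": 1}, {"rotation": [0, 0, 0], "offset": [0.06, -0.4, 0], "hand": 1}, {"rotation": [0, 0, 0], "offset": [0.25, -0.6, -0.15], "hand": 1}, {"rotation": [0, 0, 0], "offset": [0.45, -0.6, -0.4], "hand": 1}, {"rotation": [0, 0, 0], "offset": [0.5, -0.6, -0.6], "hand": 1}, {"rotation": [0, 0, 0], "offset": [0.5, -0.6, -0.7], "hand": 1}, {"rotation": [0, 0, 0], "offset": [0.5, -0.6, -0.7], "hand": 1}])

```text
t: 38.85
position: [0.4544, -0.36, 0.2898]
orientation: [-1.447, 0.725, -0.718]
contact_force: [0.3, -0.2, -0.6]
gripper_width: 0.0001
```

```bash
python3 s.py; python3 win.py|tail -1; python3 posts.py pics/f1.png
```

```text
38.85 chamber mm [-123.64 -366.93  289.84] F [ 0.32 -0.18 -0.6 ]
[-1.000e-04 -7.944e-01 -4.500e-03]
advance L 46.9 R 47.4
```

View pics/f1.png

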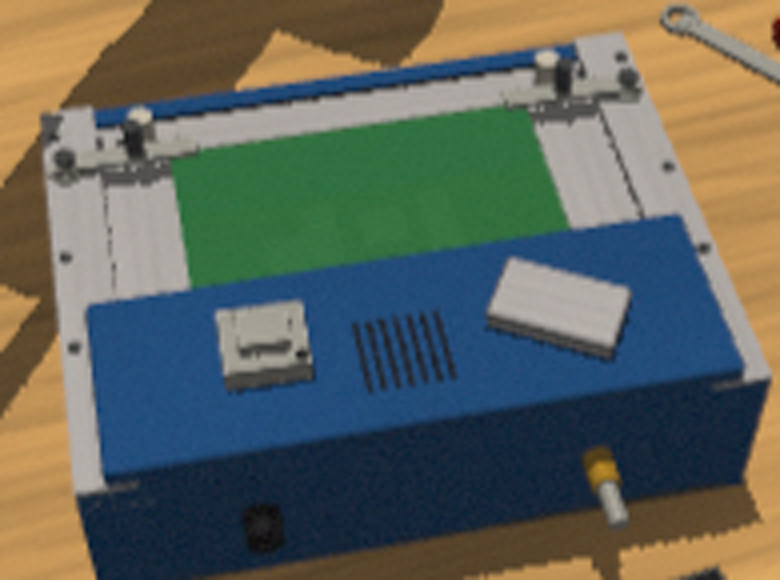

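Both bars lie behind their posts: left from pivot (628,77) to tip (508,100), right from pivot (65,160) to tip (195,148). The tin and insert have not moved. I'll check the angles by number, then hand in.

```bash
python3 - <<'E'
from bench import manip
from h import *
for n,s,a,b in(("L",1,(628,77),(508,100)),("R",-1,(65,160),(195,148))):
    A=w2c(ray("scene",px("scene",a),.138));B=w2c(ray("scene",px("scene",b),.132));d=(B-A)[:2]
    print(n,np.arctan2(-s*d[1],d[0]).round(3),np.hypot(*d).round(4))
a=np.load("scene.npy").astype(int); b=manip.get_image("scene").astype(int)
d=np.abs(a-b).sum(2)>90; print("hood change px",d[228:252,232:342].sum())
print(manip.close_job())
E
```

```text
L 1.581 0.0808
R 1.569 0.0821
hood change px 0
the job is handed in; nothing more can be done
None
```

The cover is shut and both retaining bars are swung in behind their posts. I handed the job in at about 39 s of the 72 s allowed.

- **Closing the cover:** I pushed the left and right posts by turns, about 5 mm at a time, with one post leading by at most about 3 mm. It never bound. Forces read at the end of each move stayed at 9 N or less, against the 25 N limit.
- **Home position:** At both ends the fingers came to a firm stop at the same place, -93.6 and -93.7 mm in the chamber. From the last picture the cover had moved 46.9 mm on the left and 47.4 mm on the right.
- **Bars:** I pushed each bar by its peg to its stop, where the force rose to about 8 N. The last picture puts them at about 1.58 rad (left) and 1.57 rad (right).
- **Other things:** The picture comparison shows no change on the hood, so the tin and insert did not move. The rest of the bench was not measured again, but the arm never worked near those things. The arm was well clear of everything at hand-in.

Two checks disagreed:
- **Chamber position:** My first estimate from the rail corners was about 4 mm off sideways, so I corrected it from the pivots and posts.
- **Stop position:** The finger stops came about 1.6 mm further than my chamber position predicted. I took the firm stop on both sides as the sign that the cover was home, not the absolute reading.

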